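Index the drill jig to the next hole and clamp it

TASK

Index the drill jig by one hole with your fingertips: press the red plunger on the table's arm fully in and, keeping it in until it has left its hole, turn the table counter-clockwise (seen from above) to the next hole, where the plunger must spring fully out again. Then push the black ball of the clamp lever clockwise (seen from above) as far as it goes, so that the table is clamped. Nothing is gripped, pinched or lifted, and the loose parts and tools lying round the jig are left where they are.

Things in the scene. Friction and masses are not known exactly. Their poses are not given: they have to be found in the camera images.
- index_base: Base of the drill jig, bolted down: green round casting, 250 mm across, 44 mm high; six brass-rimmed holes on its top, 60 degrees apart on a 100 mm radius, joined by a groove. Origin on the table's axis at worktop height, z up. Place and yaw vary.
- index_table (a joint): Turn of the steel table in rad, counter-clockwise seen from above. About 0 (0.015 of play) with the plunger in its first hole, 1.047 (60 degrees) in the next. Friction about 0.12 N m, no spring. The table is 150 mm across, its top 65 mm high; it carries a flange with a centre bolt (105 mm high) and a dark arm that reaches out over the holes.
- table_axis (a point): Point on the table's vertical axis at its top, 65 mm above the worktop; stays put as the table turns. The plunger goes round it at 100 mm radius.
- plunger_top (a point): Centre of the top of the red mushroom plunger (34 mm across) on the table's arm; 90 mm above the worktop when out. Goes round with the table and down when pressed. Room above is open; shut fingers press it from above between the two guards.
- guard_lead (a point): Middle of the top edge of the guard on the counter-clockwise side of the plunger, 106 mm above the worktop, 28.5 mm from the plunger's axis; goes round with the table. Two such dark upright guards (5 mm thick, 36 mm wide) stand on the arm, one ahead of and one behind the plunger, 52 mm clear between them. Pressing fingers drag the arm by friction or push it by a guard.
- index_plunger (a joint): How far the plunger is pressed in, m: 0 out, 0.008 fully in (hard stop). Spring 6 N to start, 11 N fully in. Out in a hole it locks the table; beyond 0.007 the table is free. Between holes it cannot come out past 0.007; over a hole (within about 1.5 mm of its centre) it springs out by itself when not pressed and locks.
- next_hole (a point): Centre of the next hole of the index ring, 45 mm above the worktop, fixed to the base: 60 degrees counter-clockwise (seen from above, about the table's axis) from the hole the plunger starts in.
- clamp_lever (a joint): Swing of the clamp lever in rad, growing clockwise seen from above: starts loose at 0 to 0.35, end stop at 1.40. About 2 N sideways on the ball move it; from about 1.1 on it presses a brake against the table inside and takes up to about 8 N. Stays where it is left.
- clamp_knob (a point): Centre of the black ball (25 mm across) at the end of the clamp lever, 76 mm above the worktop; goes round clamp_pivot at 75 mm radius. The rod behind it is 10 mm thick and slopes down to 60 mm height at the pivot. There is 35 mm or more of free room on the side from which it is pushed.
- clamp_pivot (a point): Point on the vertical pivot axis of the clamp lever, at the ball's height (76 mm). The lever's hub there is 26 mm across and 74 mm high.
- bush_top (a point): Centre of the top of the drill bush, 148 mm above the worktop, 28.5 mm from the table's axis, fixed. Its green arm (120 to 142 mm high, 26 mm wide) runs straight outwards to a steel column (26 mm, 148 mm high) 150 mm from the axis. Keep clear of it.
- flange_mid: Bystander, loose, to be left alone: flange, 63 mm across, 18 mm high. Origin at the centre of its underside.
- flange_small: Bystander, loose, to be left alone: flange, 53 mm across, 15 mm high. Origin at the centre of its underside.
- spur_gear: Bystander, loose, to be left alone: spur gear, 69 mm across, 22 mm high. Origin at the centre of its underside.
- calliper: Bystander, loose, to be left alone: vernier calliper, 220 x 62 x 9 mm. Origin at the centre of its underside.
- brass_bush: Bystander, loose, to be left alone: brass bush standing upright, 32 mm across, 34 mm high. Origin at the centre of its underside.
- discs: Bystander, loose, to be left alone: stack of brown abrasive discs, 69 mm across, 12 mm high. Origin at the centre of its underside.

How it is judged:
By the outcome, as a careful person would: the job done as asked, in the order asked, and still so for the second after the job is handed in, with the robot touching nothing.
It also fails if it takes over 58 s, if anything falls off the work surface, if the arm or the gripper's body presses on something with over 40 N, if the wrist force passes 120 N, or if a joint passes its speed limit or range.

ROBOT

A 6-joint arm with a two-finger parallel gripper is mounted at the origin on a cart in front of the work surface, level with it; the furniture and walls round the work are solid. World frame = base frame: x ahead of the robot, y to its left, z up, the work surface at z = 0. Lengths are in mm, angles in rad, forces in N, time in s.
With the tool pointing down it reaches from about 425 to 950 mm from the base axis. Payload 3.5 kg.
Tool frame: the origin (TCP) lies midway between the tips of the shut fingers; the grasp point (between the pads) lies 19 mm behind it (bot.tcp_to_grasp is the distance from the TCP to the grasp point, in mm); z points along the fingers, y is the line along which they close (so a half turn about z gives the same grasp; the last joint's range is limited). The gripper opens to 85 mm and grips with 20 to 120 N. Pads are 22 mm wide; open, the fingers measure 114 mm over their backs; the gripper's body (76 mm by 85 mm) begins 54 mm behind the grasp point. The pads swing forward as they close: fully open they stand 13 mm farther back than shut.
Start: joints at [-0.15, 0.286, 1.577, -0, 1.279, -0.15], TCP at [674.986, 0.032, 231.325] pointing down, gripper open.
Joint ranges: [-2.77, 2.77], [-0.9, 2.22], [0.21, 2.48], [-1.53, 4.67], [0.24, 2.81], [-2.84, 2.84]. Speed limits (rad/s): [2.79, 2.79, 3.14, 3.14, 3.14, 3.14].

INTERFACE

Orientations are given as a unit quaternion [x, y, z, w].
In Python, from rig import bot gives the robot as it stands.
- The arm moves only by the tool apply_moves, never from a script. Its argument "steps" is a list of rows, each an object of numbers: "dx", "dy", "dz": the shift along the tool's x, y, z as a fraction of full scale; "roll": the turn about the tool's z as a fraction of full scale; "claw": the opening, from 0 (shut) to 1 (fully open). A call has 1 to 20 rows; each row shifts and turns the commanded pose from where the row before left it, along the tool's axes as they then stand; what a row does not reach is not made up. Full scale, the value 1, is 0.04 m for a shift and 4 degrees for a turn. A row lasts 1/8 s, in which the tool goes at most 62.5 mm and 10.7 degrees, less where a joint would pass 70% of its speed; a pose out of reach is approached as far as the arm can. A call with a number of a shift or a turn outside -1 to 1 is refused whole. A call with a gripper value outside its range is refused whole. The fingers move at their own pace and stop on an object; "squeeze" is the grip in N (left out, the last holds). Time passes only in rows, so rows that do not move let the fingers close. It gives the time, the measured TCP pose, the force, the opening and the grip force at its end, in the units of the state.
- bot.observe(): the state, without advancing time (a new reading comes with each control period).
- bot.snapshot(name): name is "scene" or "side" or "wrist"; returns the picture (480x640x3 uint8, red, green, blue); there is no depth.
- bot.calibration(name): a dict with "camera_matrix" (3x3 intrinsics, pixels), "rvec" (rotation vector, rad) and "tvec" (3), from world to camera coordinates, as OpenCV has them; the wrist camera has in their place "T_tool_cam" (4x4, takes a point from camera to tool coordinates, whose origin is the TCP and whose axes are the flange's). Camera axes: x right, y down, z forward; pixel columns grow to the right and rows downward; lengths in mm; the calibration is good to about 2 mm. A picture is of the moment at which its call begins: read the wrist's pose just before it. calibration takes no time and is no camera call.
- bot.close_job(): hands the job in; it is judged then, once.
Trained networks look in the newest picture that a camera, given by its name, has taken for a name from the list of things; names that differ only in an ending like _2 or _b are one class to them, and where a whole thing is asked for, a point or a joint stands for the part that bears it (a point fixed in the world has none). Each returns a list of dicts, best first, with "confidence" (0 to 1); they miss things now and then, are a little off and sometimes report something else, mostly with a low value. They report only what shows in the picture. A call takes as long as a camera call.
- bot.silhouettes(camera, target): "region" (480x640 bool, what is visible of it) and "box" ([centre column, centre row, width, height] in pixels, round what is visible of it).
The state is a dict: "t": time; "joints": joint angles; "qvel": joint speeds; "effort": joint torques, N m; "tool_pos": TCP position; "tool_rot": TCP orientation; "force": force on the tool from outside, world axes, zero at the start; "wrist_torque": the same for the moment, N m; "gripper_width": finger opening in mm; "gripper_force": force on a finger pad.
Only numpy, scipy, OpenCV 4.12 (cv2) and the standard library are available. Lean on these libraries where they do the work, as an engineer would, in place of code of your own. Each camera call takes 0.05 s, during which the arm holds its last target. There are 200 camera calls.

## Working session

There is one attempt and no reset: what is moved stays moved. The work goes in short steps, Python scripts to look and compute and a tool call to move; the robot and the scene stay as the last step left them, time stands still between calls to the robot, and variables do not carry over. Pictures are saved under pics/ and viewed, at most 10 in all, crops included, and the job is handed in when it is done.

Besides the shell and the picture viewer there is one more tool, called after "Call:" by a JSON object that holds its "fn" and its "kwargs", one argument or row to a line. apply_moves: Moves the arm, as the interface text tells. Its arguments: {"type":"object","properties":{"steps":{"type":"array"},"squeeze":{"type":"number"}},"required":["steps"]}

```bash
mkdir -p pics
cat > h.py <<'E'
import numpy as np, cv2
from rig import bot
from scipy.spatial.transform import Rotation as R
def cam(n):
    c=bot.calibration(n); K=np.array(c["camera_matrix"],float)
    if "rvec" in c:
        Rm=cv2.Rodrigues(np.array(c["rvec"],float))[0]; t=np.array(c["tvec"],float).ravel()
    else:
        s=bot.observe(); T=np.eye(4); T[:3,:3]=R.from_quat(s["tool_rot"]).as_matrix(); T[:3,3]=s["tool_pos"]
        M=np.linalg.inv(T@np.array(c["T_tool_cam"])); Rm=M[:3,:3]; t=M[:3,3]
    return K,Rm,t
def onz(n,uv,z,c=None):
    K,Rm,t=c or cam(n); d=Rm.T@np.linalg.solve(K,[uv[0],uv[1],1]); o=-Rm.T@t
    return (o+d*(z-o[2])/d[2]).round(1)
def proj(n,P,c=None):
    K,Rm,t=c or cam(n); q=K@(Rm@np.array(P,float)+t); return (q[:2]/q[2]).round(1)
def look(n,f):
    c=cam(n); im=bot.snapshot(n); cv2.imwrite("pics/"+f,im[:,:,::-1]); return c
E
python3 - <<'E'
from h import *
print({k:np.round(v,3) if not np.isscalar(v) else v for k,v in bot.observe().items()})
for n in("scene","side","wrist"):
    c=look(n,n+"0.png"); print(n,"campos",-c[1].T@c[2])
    for o,z in(("index_base",44),("plunger_top",90),("clamp_knob",76),("clamp_pivot",74),("guard_lead",106),("table_axis",65)):
        try:
            for r in bot.silhouettes(n,o)[:2]: print(o,round(r["confidence"],2),np.round(r["box"]),onz(n,r["box"][:2],z,c))
        except Exception as e: print(o,e)
a=[cv2.imread(f"pics/{n}0.png") for n in("scene","side","wrist")]
cv2.imwrite("pics/ss.png",np.vstack([a[0],a[1]])[:,:].copy())
E
```

```text
{'t': 0.0, 'joints': array([-0.15 ,  0.287,  1.578, -0.   ,  1.279, -0.15 ]), 'qvel': array([ 0.001,  0.001,  0.001,  0.001,  0.   , -0.   ]), 'effort': array([-0.0000e+00, -4.0598e+01, -2.9263e+01, -0.0000e+00,  6.0000e-03,
        0.0000e+00]), 'tool_pos': array([6.74340e+02, 1.37000e-01, 2.29921e+02]), 'tool_rot': array([ 0.707,  0.707, -0.001, -0.001]), 'force': array([ 0.026, -0.197, -0.87 ]), 'wrist_torque': array([ 0.008,  0.067, -0.009]), 'gripper_force': 0.0, 'gripper_width': 85.3857577004693}
scene campos [-236.44586697 -712.4311749  1143.36387818]
index_base 0.82 [293. 217. 130. 117.] [644.8 121.4  44. ]
plunger_top 0.42 [225. 213.  16.  12.] [510. 234.  90.]
plunger_top 0.4 [250. 231.   9.  11.] [502.9 135.9  90. ]
clamp_knob 0.8 [341. 246.  35.  22.] [611.8 -64.2  76. ]
clamp_pivot 0.73 [295. 215. 130. 118.] [628.7 100.4  74. ]
guard_lead 0.65 [276. 227.  83.  44.] [541.2  84.7 106. ]
table_axis 0.61 [277. 230.  75.  42.] [566.4 106.4  65. ]
side campos [  82.07659756  443.05666429 1130.79916357]
index_base 0.73 [275. 273. 115. 116.] [607.6 133.1  44. ]
index_base 0.37 [
[... 372 characters left out ...]
5.  147.2 106. ]
table_axis 0.88 [282. 279.  56.  70.] [571.6 138.4  65. ]
table_axis 0.24 [275. 271. 118. 116.] [604.3 136.4  65. ]
wrist campos [675.40228511  64.7244838  374.04854823]
index_base 0.68 [217. 157. 341. 313.] [581.4  55.3  44. ]
index_base 0.39 [88. 34. 52. 53.] [480.6 155.1  44. ]
plunger_top 0.84 [85. 36. 50. 56.] [505.9 141.7  90. ]
plunger_top 0.39 [261. 278. 102.  66.] [625. -45.  90.]
clamp_knob 0.68 [263. 281. 101.  69.] [623.8 -53.2  76. ]
clamp_knob 0.45 [218. 157. 341. 314.] [591.2  55.9  76. ]
clamp_pivot 0.81 [215. 160. 342. 312.] [588.5  53.8  74. ]
guard_lead 0.72 [181.  90. 278. 177.] [577.4 103.3 106. ]
table_axis 0.73 [183.  90. 271. 181.] [563.7 108.6  65. ]
```

View pics/scene0.png

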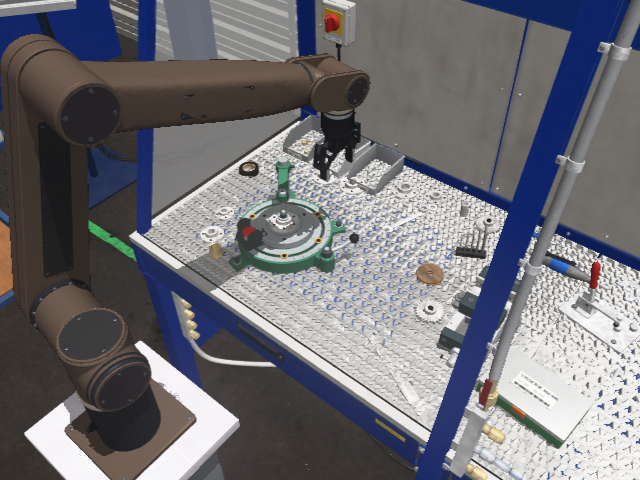

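View pics/wrist0.png

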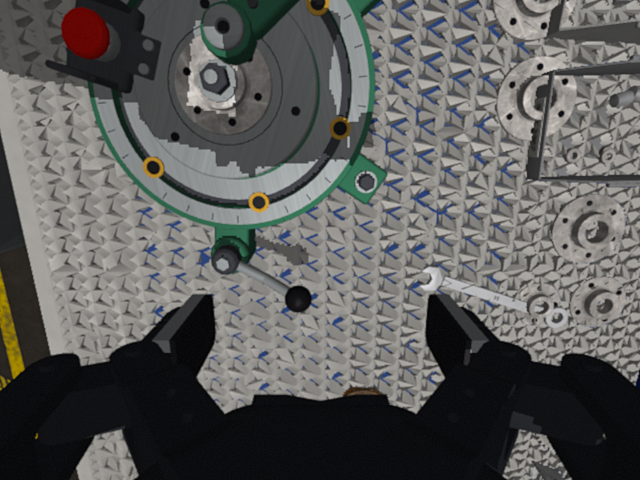

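The wrist picture shows the red plunger at (87,33), the centre bolt at (217,82), brass holes at (340,128), (259,202), (153,167) and (318,3), the clamp ball at (298,299) and its hub at (227,262). Image up is world +y, so the next hole counter-clockwise is the one at (153,167).

Run:
```python
from h import *
from scipy.optimize import least_squares
c=cam("wrist")
H=np.array([onz("wrist",p,45,c)[:2] for p in((153,167),(259,202),(340,128),(318,3))])
print(H)
# sequence ccw, 60deg apart
def f(p): 
    a=p[2]+np.arange(4)*np.pi/3
    return (H-np.c_[p[0]+100*np.cos(a),p[1]+100*np.sin(a)]).ravel()
s=least_squares(f,[590,100,-2.3]); print(s.x,f(s.x).round(1))
x,y,a=s.x; print("axis",x,y,"hole",x+100*np.cos(a),y+100*np.sin(a)); a-=np.pi/3
print("plunger pred",x+100*np.cos(a),y+100*np.sin(a))
print("plunger",onz("wrist",(87,33),90,c),"bolt",onz("wrist",(217,82),105,c),"knob",onz("wrist",(298,299),76,c),"piv",onz("wrist",(227,262),74,c),"bush",onz("wrist",(222,25),148,c))
# red centroid
for n in("scene","side","wrist"):
    im=cv2.imread(f"pics/{n}0.png").astype(int); m=((im[:,:,2]>110)&(im[:,:,1]<60)&(im[:,:,0]<60)).astype(np.uint8)
    k,l,st,ce=cv2.connectedComponentsWithStats(m)
    for i in range(1,k):
        if st[i,4]>25: print(n,st[i],ce[i].round(1),onz(n,ce[i],88,c if n=="wrist" else None))
```

```text
[[522.4  46.2]
 [618.   14. ]
 [693.1  80.2]
 [673.7 177.7]]
[598.28507176 112.11178977  -2.42273681] [-0.6 -0.1  0.3 -0.   0.2  0.3  0.2 -0.3]
axis 598.285071759127 112.11178976837122 hole 523.0291043795982 46.25938378520854
plunger pred 503.62723158761736 144.35916631383492
plunger [507.5 143.3  90. ] bolt [602.7 108.3 105. ] knob [655.1 -70.7  76. ] piv [591.9 -35.6  74. ] bush [619.5 131.3 148. ]
scene [326  14  13  19 112] [331.2  21.8] [1541.9  707.    88. ]
scene [243 227  13  10  76] [247.8 230.5] [502.  144.1  88. ]
scene [593 262   7  27 124] [595.7 273.7] [ 894.  -580.1   88. ]
side [132   0  58  53 561] [156.6  28.2] [1758.2 -177.9   88. ]
side [ 97 111  19  13  75] [104.9 116.6] [1423.6  209.    88. ]
side [290 291  13  12 122] [295.8 296.4] [499.3 148.   88. ]
```

Run:
```python
import cv2
a=cv2.imread("pics/side0.png")[190:360,190:390]
b=cv2.imread("pics/scene0.png")[150:290,200:400]
cv2.imwrite("pics/crop.png",cv2.hconcat([cv2.resize(a[:140],None,fx=2,fy=2),cv2.resize(b,None,fx=2,fy=2)]))
```

```text
(no output)
```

View pics/crop.png

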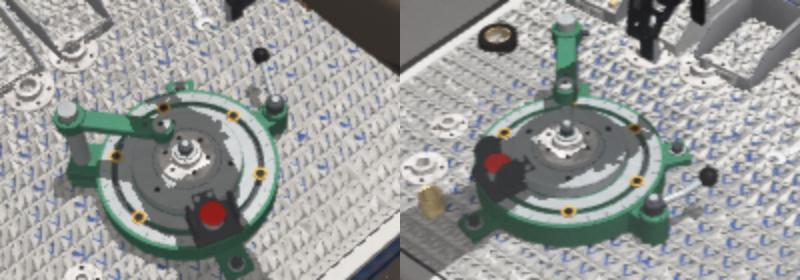

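Call:
{"fn": "apply_moves", "kwargs": {
  "steps": [
    {"dx":0.72,"dy":-0.85,"claw":0},
    {"dx":0.72,"dy":-0.85,"claw":0},
    {"dx":0.72,"dy":-0.85,"claw":0},
    {"dx":0.72,"dy":-0.85,"claw":0},
    {"dx":0.72,"dy":-0.85,"claw":0},
    {"roll":0.94,"dz":0.4,"claw":0},
    {"roll":0.94,"dz":0.4,"claw":0},
    {"roll":0.94,"dz":0.4,"claw":0},
    {"roll":0.94,"dz":0.4,"claw":0},
    {"roll":0.94,"dz":0.4,"claw":0},
    {"claw":0},
    {"claw":0}
  ]
}}

```text
invalid input
```

Run:
```python
from h import *
s=bot.observe(); print(s["tool_pos"],s["tool_rot"],s["joints"],s["t"])
c=look("wrist","w1.png"); print(-c[1].T@c[2])
for P in((503.6,144.4,90),(598.3,112.1,105),(523,46.3,45)): print(proj("wrist",P,c))
look("side","s1.png")
im=cv2.imread("pics/w1.png").astype(int); m=((im[:,:,2]>110)&(im[:,:,1]<60)&(im[:,:,0]<60)).astype(np.uint8)
k,l,st,ce=cv2.connectedComponentsWithStats(m)
for i in range(1,k):
    if st[i,4]>100: print(st[i],ce[i].round(1),onz("wrist",ce[i],88,c))
```

```text
[6.74979919e+02 4.04182818e-02 2.31316758e+02] [ 7.07107295e-01  7.07106267e-01  3.40211341e-06 -1.57065383e-05] [-1.49997468e-01  2.86298187e-01  1.57671718e+00  2.51875741e-05
  1.27859853e+00 -1.50003270e-01] 1.05
[675.39018236  64.72095105 374.02772398]
[81.3 31.4]
[210.3  76.2]
[153.6 166.9]
```

View pics/w1.png

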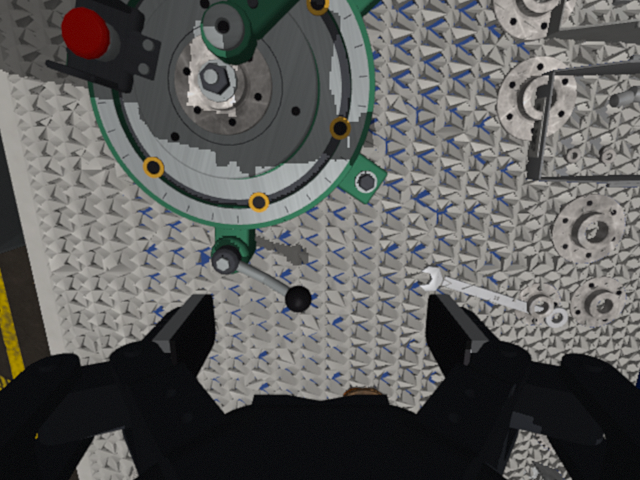

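The picture is unchanged because the move was refused. I'll resend it with every field filled in.

Call:
{"fn": "apply_moves", "kwargs": {
  "steps": [
    {"dx":0.72,"dy":-0.85,"dz":0,"roll":0,"claw":0},
    {"dx":0.72,"dy":-0.85,"dz":0,"roll":0,"claw":0},
    {"dx":0.72,"dy":-0.85,"dz":0,"roll":0,"claw":0},
    {"dx":0.72,"dy":-0.85,"dz":0,"roll":0,"claw":0},
    {"dx":0.72,"dy":-0.85,"dz":0,"roll":0,"claw":0},
    {"dx":0,"dy":0,"dz":0.4,"roll":0.94,"claw":0},
    {"dx":0,"dy":0,"dz":0.4,"roll":0.94,"claw":0},
    {"dx":0,"dy":0,"dz":0.4,"roll":0.94,"claw":0},
    {"dx":0,"dy":0,"dz":0.4,"roll":0.94,"claw":0},
    {"dx":0,"dy":0,"dz":0.4,"roll":0.94,"claw":0},
    {"dx":0,"dy":0,"dz":0,"roll":0,"claw":0}
  ],
  "squeeze": 20
}}

```text
t: 2.52
tool_pos: [504.0, 144.0, 150.0]
tool_rot: [0.813, 0.582, -0.001, -0.001]
force: [0.7, -1.0, 0.4]
gripper_width: -0.2
gripper_force: 0.0
```

Run:
```python
from h import *
s=bot.observe(); print(s["tool_pos"],s["tool_rot"],s["joints"],s["t"],s["force"])
c=look("wrist","w2.png"); print(-c[1].T@c[2])
for P in((503.6,144.4,90),(598.3,112.1,105),(523,46.3,45)): print(proj("wrist",P,c))
im=cv2.imread("pics/w2.png").astype(int); m=((im[:,:,2]>110)&(im[:,:,1]<60)&(im[:,:,0]<60)).astype(np.uint8)
k,l,st,ce=cv2.connectedComponentsWithStats(m)
for i in range(1,k):
    if st[i,4]>100: print(st[i],ce[i].round(1),onz("wrist",ce[i],88,c))
```

```text
[503.95961128 143.95917826 150.00936915] [ 8.12882080e-01  5.82426275e-01 -1.30879186e-03 -8.03511564e-04] [8.45026218e-02 3.91980142e-02 2.01362810e+00 4.63530146e-05
 1.09183779e+00 4.11855262e-01] 2.525 [ 0.71754582 -1.03282106  0.42139363]
[525.9439304  205.18311924 292.63952284]
[318.3 256.8]
[496.3 265.2]
[382.1 344. ]
[ 291  229   55   52 1731] [315.2 255.1] [501.9 145.4  88. ]
```

View pics/w2.png

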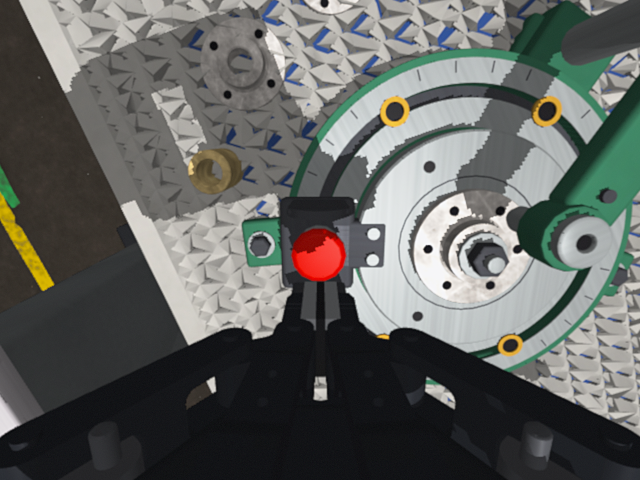

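The plunger shows at (318,255), right where it was predicted, and the arm is aligned with the tool. I'll go down.

Call:
{"fn": "apply_moves", "kwargs": {
  "steps": [
    {"dx":0,"dy":0,"dz":0.4,"roll":0,"claw":0},
    {"dx":0,"dy":0,"dz":0.4,"roll":0,"claw":0},
    {"dx":0,"dy":0,"dz":0.4,"roll":0,"claw":0},
    {"dx":0,"dy":0,"dz":0.3,"roll":0,"claw":0},
    {"dx":0,"dy":0,"dz":0.05,"roll":0,"claw":0},
    {"dx":0,"dy":0,"dz":0.05,"roll":0,"claw":0},
    {"dx":0,"dy":0,"dz":0.05,"roll":0,"claw":0},
    {"dx":0,"dy":0,"dz":0.05,"roll":0,"claw":0},
    {"dx":0,"dy":0,"dz":0,"roll":0,"claw":0}
  ]
}}

```text
t: 3.7
tool_pos: [504.7, 144.4, 84.7]
tool_rot: [0.813, 0.582, -0.001, -0.001]
force: [-4.5, 1.1, 8.9]
gripper_width: -0.2
gripper_force: 4.2
```

Call:
{"fn": "apply_moves", "kwargs": {
  "steps": [
    {"dx":0,"dy":0,"dz":0.06,"roll":0,"claw":0},
    {"dx":0,"dy":0,"dz":0.06,"roll":0,"claw":0},
    {"dx":0,"dy":0,"dz":0.04,"roll":0,"claw":0},
    {"dx":0,"dy":0,"dz":0,"roll":0,"claw":0},
    {"dx":0,"dy":0,"dz":0,"roll":0,"claw":0}
  ]
}}

```text
t: 4.32
tool_pos: [505.5, 145.5, 81.6]
tool_rot: [0.813, 0.582, 0.0, -0.001]
force: [-10.3, 2.0, 22.1]
gripper_width: -0.5
gripper_force: 11.2
```

Call:
{"fn": "apply_moves", "kwargs": {
  "steps": [
    {"dx":-0.087,"dy":0.0015,"dz":0,"roll":-0.5,"claw":0},
    {"dx":-0.087,"dy":0.0015,"dz":0,"roll":-0.5,"claw":0},
    {"dx":-0.087,"dy":0.0015,"dz":0,"roll":-0.5,"claw":0},
    {"dx":-0.087,"dy":0.0015,"dz":0,"roll":-0.5,"claw":0},
    {"dx":-0.087,"dy":0.0015,"dz":0,"roll":-0.5,"claw":0},
    {"dx":-0.087,"dy":0.0015,"dz":0,"roll":-0.5,"claw":0},
    {"dx":-0.087,"dy":0.0015,"dz":0,"roll":-0.5,"claw":0},
    {"dx":-0.087,"dy":0.0015,"dz":0,"roll":-0.5,"claw":0},
    {"dx":-0.087,"dy":0.0015,"dz":0,"roll":-0.5,"claw":0},
    {"dx":-0.087,"dy":0.0015,"dz":0,"roll":-0.5,"claw":0},
    {"dx":0,"dy":0,"dz":0,"roll":0,"claw":0}
  ]
}}

```text
t: 5.7
tool_pos: [500.2, 110.1, 81.6]
tool_rot: [0.699, 0.715, -0.001, -0.001]
force: [-11.0, 0.4, 23.7]
gripper_width: -0.3
gripper_force: 11.8
```

```bash
cat > w.py <<'E'
from h import *
import sys
s=bot.observe(); p=s["tool_pos"]; d=p[:2]-np.array([598.3,112.1]); print("tcp ang",np.degrees(np.arctan2(d[1],d[0]))%360-161.19,"r",np.hypot(*d),p,s["force"],s["t"])
c=look("wrist",sys.argv[1])
im=cv2.imread("pics/"+sys.argv[1]).astype(int); m=((im[:,:,2]>110)&(im[:,:,1]<60)&(im[:,:,0]<60)).astype(np.uint8)
k,l,st,ce=cv2.connectedComponentsWithStats(m)
for i in range(1,k):
    if st[i,4]>100:
        q=onz("wrist",ce[i],82,c);d=q[:2]-np.array([598.3,112.1]); print(st[i],ce[i].round(1),q,np.degrees(np.arctan2(d[1],d[0]))%360-161.19,np.hypot(*d))
E
python3 w.py w3.png
```

```text
tcp ang 19.98141476149121 r 98.15536398795103 [500.16514976 110.09334902  81.55509347] [-10.99133751   0.41626941  23.67431983] 5.7
[ 278  261   75   52 1573] [310.7 278.9] [496.3 119.4  82. ] 14.716399414668444 102.26089184042934
```

View pics/w3.png

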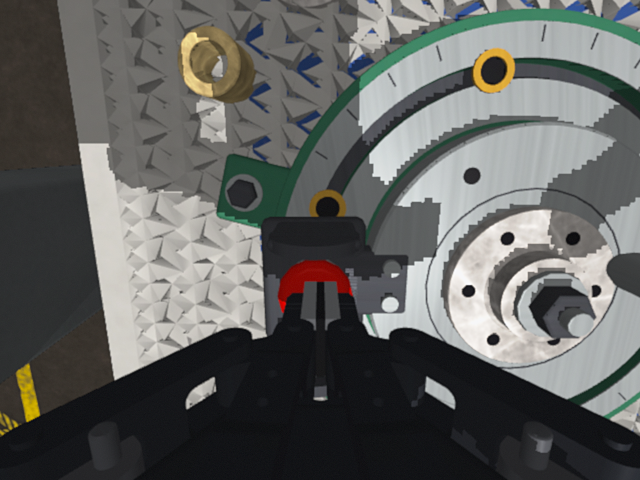

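The table is turning with the fingers: the first hole is uncovered at (327,207). I'll carry on, then lift off the plunger once it's well past the first hole and push by the leading guard.

Call:
{"fn": "apply_moves", "kwargs": {
  "steps": [
    {"dx":-0.087,"dy":0.0015,"dz":0,"roll":-0.5,"claw":0},
    {"dx":-0.087,"dy":0.0015,"dz":0,"roll":-0.5,"claw":0},
    {"dx":-0.087,"dy":0.0015,"dz":0,"roll":-0.5,"claw":0},
    {"dx":-0.087,"dy":0.0015,"dz":0,"roll":-0.5,"claw":0},
    {"dx":-0.087,"dy":0.0015,"dz":0,"roll":-0.5,"claw":0},
    {"dx":-0.087,"dy":0.0015,"dz":0,"roll":-0.5,"claw":0},
    {"dx":-0.087,"dy":0.0015,"dz":0,"roll":-0.5,"claw":0},
    {"dx":-0.087,"dy":0.0015,"dz":0,"roll":-0.5,"claw":0},
    {"dx":-0.087,"dy":0.0015,"dz":0,"roll":-0.5,"claw":0},
    {"dx":-0.087,"dy":0.0015,"dz":0,"roll":-0.5,"claw":0},
    {"dx":0,"dy":0,"dz":-0.15,"roll":0,"claw":0},
    {"dx":0,"dy":0,"dz":-0.16,"roll":0,"claw":0},
    {"dx":0,"dy":0,"dz":0,"roll":0,"claw":0}
  ]
}}

```text
t: 7.38
tool_pos: [506.6, 75.9, 89.6]
tool_rot: [0.565, 0.825, 0.0, 0.0]
force: [0.1, -0.5, 0.3]
gripper_width: 0.3
gripper_force: 0.0
```

```bash
python3 w.py w4.png
```

```text
tcp ang 40.34884957060069 r 98.55129463206714 [506.63065591  75.91866464  89.58010571] [ 0.11720154 -0.47706015  0.31266637] 7.375
[ 281  260   72   46 1502] [314.3 277.2] [501.6  81.5  82. ] 36.369590308175276 101.42608145837039
```

View pics/w4.png

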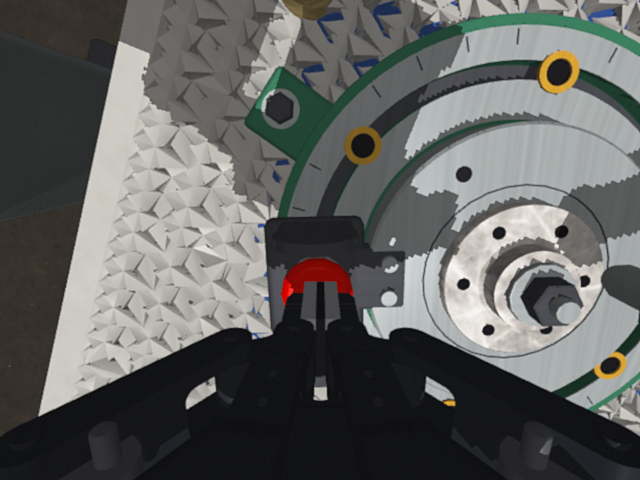

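The plunger is released and held in the groove, with the table at about 40 degrees. I'll move up to the leading guard and push by it.

Call:
{"fn": "apply_moves", "kwargs": {
  "steps": [
    {"dx":-0.09,"dy":0,"dz":0,"roll":0,"claw":0},
    {"dx":-0.09,"dy":0,"dz":0,"roll":0,"claw":0},
    {"dx":-0.09,"dy":0,"dz":0,"roll":0,"claw":0},
    {"dx":-0.09,"dy":0,"dz":0,"roll":0,"claw":0},
    {"dx":-0.087,"dy":0.0145,"dz":0,"roll":-0.5,"claw":0},
    {"dx":-0.087,"dy":0.0145,"dz":0,"roll":-0.5,"claw":0},
    {"dx":-0.087,"dy":0.0145,"dz":0,"roll":-0.5,"claw":0},
    {"dx":-0.087,"dy":0.0145,"dz":0,"roll":-0.5,"claw":0},
    {"dx":-0.087,"dy":0.0145,"dz":0,"roll":-0.5,"claw":0},
    {"dx":-0.087,"dy":0.0145,"dz":0,"roll":-0.5,"claw":0},
    {"dx":-0.087,"dy":0.0145,"dz":0,"roll":-0.5,"claw":0},
    {"dx":0,"dy":0,"dz":0,"roll":0,"claw":0}
  ]
}}

```text
t: 8.93
tool_pos: [526.5, 42.4, 89.3]
tool_rot: [0.46, 0.888, -0.0, 0.0]
force: [0.3, -0.7, -0.1]
gripper_width: 0.2
gripper_force: 0.0
```

```bash
python3 w.py w5.png
```

```text
tcp ang 62.942659069185424 r 100.06553738164106 [526.48001138  42.42216273  89.29751664] [ 0.29708443 -0.65126092 -0.09148939] 8.925
[ 282  231   73   61 3321] [317.9 260.2] [516.6  54.2  82. ] 54.134831668183665 100.13640696569848
```

View pics/w5.png

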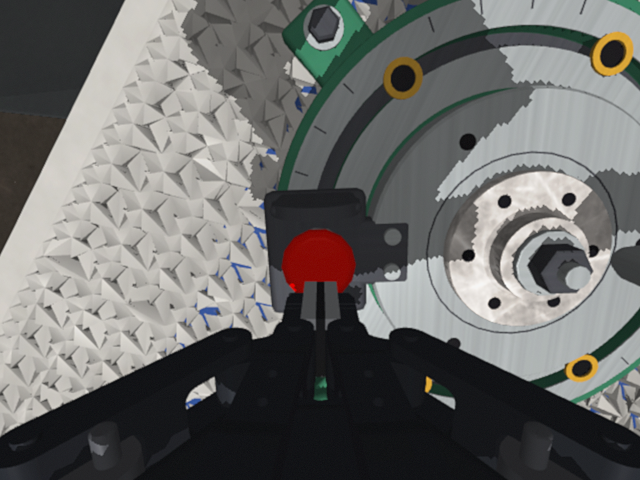

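The table is at about 54 degrees, with the red disc centred near (318,263). I'll finish slowly.

Call:
{"fn": "apply_moves", "kwargs": {
  "steps": [
    {"dx":-0.044,"dy":0.007,"dz":0,"roll":-0.25,"claw":0},
    {"dx":-0.044,"dy":0.007,"dz":0,"roll":-0.25,"claw":0},
    {"dx":-0.044,"dy":0.007,"dz":0,"roll":-0.25,"claw":0},
    {"dx":-0.03,"dy":0.005,"dz":0,"roll":-0.17,"claw":0},
    {"dx":-0.03,"dy":0.005,"dz":0,"roll":-0.17,"claw":0},
    {"dx":-0.02,"dy":0.003,"dz":0,"roll":-0.12,"claw":0},
    {"dx":-0.02,"dy":0.003,"dz":0,"roll":-0.12,"claw":0},
    {"dx":0,"dy":0,"dz":0,"roll":0,"claw":0}
  ]
}}

```text
t: 9.98
tool_pos: [533.3, 36.2, 89.4]
tool_rot: [0.418, 0.908, 0.0, 0.0]
force: [-0.4, 0.7, 2.4]
gripper_width: -0.1
gripper_force: 0.9
```

```bash
python3 w.py w6.png
```

```text
tcp ang 68.25107125496075 r 99.94718864695004 [533.31136124  36.16636219  89.43716903] [-0.37230438  0.72287896  2.43263746] 9.975
[ 281  229   75   64 3530] [317.8 260.5] [522.4  46.8  82. ] 59.516811615058 100.12442259508914
```

Something now pushes up on the fingertip, so the plunger has probably sprung out. I'll lift and look.

Call:
{"fn": "apply_moves", "kwargs": {
  "steps": [
    {"dx":0.02,"dy":0,"dz":-0.2,"roll":0,"claw":0},
    {"dx":0.1,"dy":0,"dz":-0.5,"roll":0,"claw":0},
    {"dx":0,"dy":0,"dz":-0.8,"roll":0,"claw":0},
    {"dx":0,"dy":0,"dz":-0.8,"roll":0,"claw":0},
    {"dx":0,"dy":0,"dz":0,"roll":0,"claw":0}
  ]
}}

```text
t: 10.65
tool_pos: [532.1, 39.5, 184.9]
tool_rot: [0.418, 0.908, 0.001, 0.004]
force: [0.5, -0.5, -0.2]
gripper_width: 0.5
gripper_force: 0.0
```

```bash
python3 w.py w7.png
python3 - <<'E'
from h import *
c=cam("wrist")
for z in (82,90):print(z,proj("wrist",(523,46.3,z),c))
look("side","s7.png"); look("scene","sc7.png")
K=cam("side")
a=cv2.imread("pics/side0.png")[190:330,190:390];b=cv2.imread("pics/s7.png")[190:330,190:390]
e=cv2.imread("pics/sc7.png")[150:290,200:400]
w=cv2.imread("pics/w7.png")[60:480]
f=lambda i:cv2.resize(i,(380,266))
cv2.imwrite("pics/m7.png",np.vstack([np.hstack([f(b),f(e)]),np.hstack([f(a),cv2.resize(w,(380,266))])]))
E
```

```text
tcp ang 66.43190840698938 r 98.24041890720558 [532.08399557  39.52851342 184.94083964] [ 0.53034912 -0.53220574 -0.18167631] 10.65
[ 293  202   47   47 1235] [318.8 224.5] [524.9  46.7  82. ] 60.511299138835824 98.30930779941437
82 [318.1 225.6]
90 [318.1 228.2]
```

View pics/m7.png

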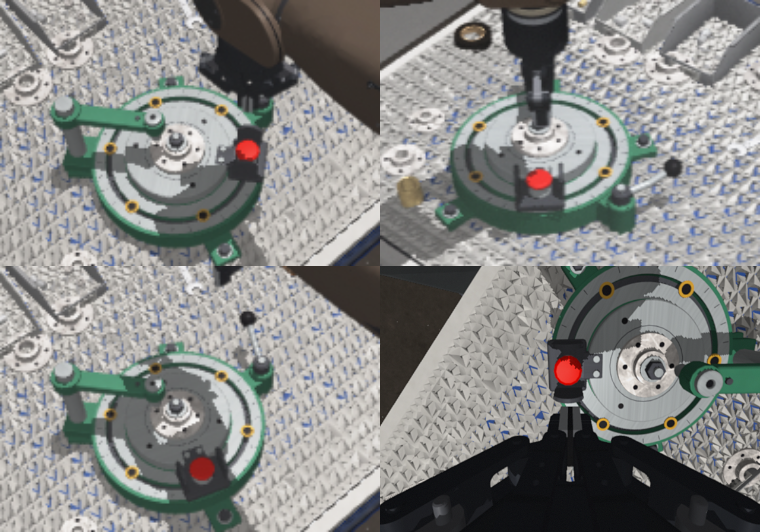

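The plunger now sits over the next hole, and the push-back at z 89.4 fits it having sprung out. Next is the lever: I'll go beside the ball on its counter-clockwise side and look.

Call:
{"fn": "apply_moves", "kwargs": {
  "steps": [
    {"dx":-0.77,"dy":0.25,"dz":0,"roll":0,"claw":0},
    {"dx":-0.77,"dy":0.25,"dz":0,"roll":0,"claw":0},
    {"dx":-0.77,"dy":0.25,"dz":0,"roll":0,"claw":0},
    {"dx":-0.77,"dy":0.25,"dz":0,"roll":0,"claw":0},
    {"dx":-0.77,"dy":0.25,"dz":0,"roll":0,"claw":0},
    {"dx":0,"dy":0,"dz":0.1,"roll":-1,"claw":0},
    {"dx":0,"dy":0,"dz":0.1,"roll":-1,"claw":0},
    {"dx":0,"dy":0,"dz":0.1,"roll":-1,"claw":0},
    {"dx":0,"dy":0,"dz":0.1,"roll":-1,"claw":0},
    {"dx":0,"dy":0,"dz":0.1,"roll":-1,"claw":0},
    {"dx":0,"dy":0,"dz":0,"roll":0,"claw":0}
  ]
}}

```text
t: 12.18
tool_pos: [666.8, -44.6, 158.6]
tool_rot: [0.255, 0.967, -0.0, -0.002]
force: [0.2, -0.5, -0.3]
gripper_width: 0.1
gripper_force: 0.0
```

Run:
```python
from h import *
s=bot.observe(); print(s["tool_pos"],s["tool_rot"],s["joints"],s["t"])
q=s["tool_rot"]; print("toolx",np.degrees(2*np.arctan2(q[1],q[0])))
c=look("wrist","w8.png"); print(proj("wrist",(655,-70.7,76),c),proj("wrist",(591.9,-35.6,74),c),proj("wrist",s["tool_pos"],c))
```

```text
[666.76933422 -44.55203746 158.60811249] [ 2.54838312e-01  9.66981062e-01 -1.41305977e-04 -2.24496238e-03] [-2.18248514e-01  3.37056858e-01  1.65027242e+00 -1.15014075e-04
  1.15876096e+00 -1.27363623e+00] 12.175
toolx 150.47191440444715
[278.7 251.4] [274.6 138.9] [321.8 299.1]
```

View pics/w8.png

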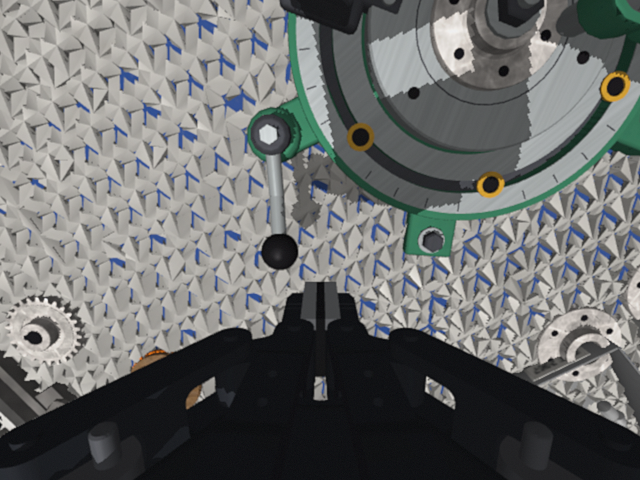

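The ball is at (280,251), as predicted, the hub at (268,133), and the fingertips are beside it on the right.

Run:
```python
from h import *
k=onz("wrist",(280,251),76); p=onz("wrist",(268,133),74)
for n in("scene","side"):
    for f in("sc7.png" if n=="scene" else "s7.png",):
        pass
print(k,p,np.hypot(*(k-p)[:2]),np.degrees(np.arctan2(*(k-p)[1::-1])))
s=bot.observe();T=R.from_quat(s["tool_rot"]).as_matrix()
print(T.T@(k-s["tool_pos"]),T.T@(p-s["tool_pos"]))
a=cv2.imread("pics/s7.png");b=cv2.imread("pics/sc7.png")
print(proj("side",k),proj("scene",k))
```

```text
[655.8 -70.   76. ] [587.3 -37.4  74. ] 75.86178220948939 -25.450356503405967
[ -2.94096225 -27.5916999   83.30103213] [ 72.71993228 -33.01225848  85.54971706]
[320.  216.1] [353.7 237.5]
```

Call:
{"fn": "apply_moves", "kwargs": {
  "steps": [
    {"dx":-0.05,"dy":0.2,"dz":0.4,"roll":0,"claw":0},
    {"dx":0,"dy":0,"dz":0.6,"roll":0,"claw":0},
    {"dx":0,"dy":0,"dz":0.6,"roll":0,"claw":0},
    {"dx":0,"dy":0,"dz":0.6,"roll":0,"claw":0},
    {"dx":0,"dy":0,"dz":0,"roll":0,"claw":0}
  ]
}}

```text
t: 12.85
tool_pos: [671.5, -37.9, 69.3]
tool_rot: [0.255, 0.967, -0.0, -0.003]
force: [-0.5, 0.4, 0.7]
gripper_width: -0.6
gripper_force: 0.0
```

Call:
{"fn": "apply_moves", "kwargs": {
  "steps": [
    {"dx":0,"dy":-0.1,"dz":0,"roll":0,"claw":0},
    {"dx":0,"dy":-0.1,"dz":0,"roll":0,"claw":0},
    {"dx":-0.0425,"dy":-0.1325,"dz":0,"roll":1,"claw":0},
    {"dx":-0.0425,"dy":-0.1325,"dz":0,"roll":1,"claw":0},
    {"dx":-0.0425,"dy":-0.1325,"dz":0,"roll":1,"claw":0},
    {"dx":-0.0425,"dy":-0.1325,"dz":0,"roll":1,"claw":0},
    {"dx":-0.0425,"dy":-0.1325,"dz":0,"roll":1,"claw":0},
    {"dx":-0.0425,"dy":-0.1325,"dz":0,"roll":1,"claw":0},
    {"dx":-0.0425,"dy":-0.1325,"dz":0,"roll":1,"claw":0},
    {"dx":-0.0425,"dy":-0.1325,"dz":0,"roll":1,"claw":0},
    {"dx":-0.0425,"dy":-0.1325,"dz":0,"roll":1,"claw":0},
    {"dx":-0.0425,"dy":-0.1325,"dz":0,"roll":1,"claw":0},
    {"dx":0,"dy":0,"dz":0,"roll":0,"claw":0}
  ]
}}

```text
t: 14.48
tool_pos: [644.2, -94.2, 75.5]
tool_rot: [0.57, 0.822, 0.001, 0.002]
force: [1.3, -0.9, 2.7]
gripper_width: -0.4
gripper_force: 1.0
```

```bash
cat > l.py <<'E'
from h import *
import sys
s=bot.observe(); q=s["tool_rot"]; T=R.from_quat(q).as_matrix()
print("toolx",np.degrees(2*np.arctan2(q[1],q[0])),"ftool",(T.T@s["force"]).round(1),s["t"])
print("pivot in tool",(T.T@(np.array([587.3,-37.4,74])-s["tool_pos"])).round(1))
look("wrist",sys.argv[1])
E
python3 l.py w9.png
```

```text
toolx 110.52125783775284 ftool [-1.3  0.9 -2.7] 14.475
pivot in tool [ 73.1 -33.4   1.2]
```

View pics/w9.png

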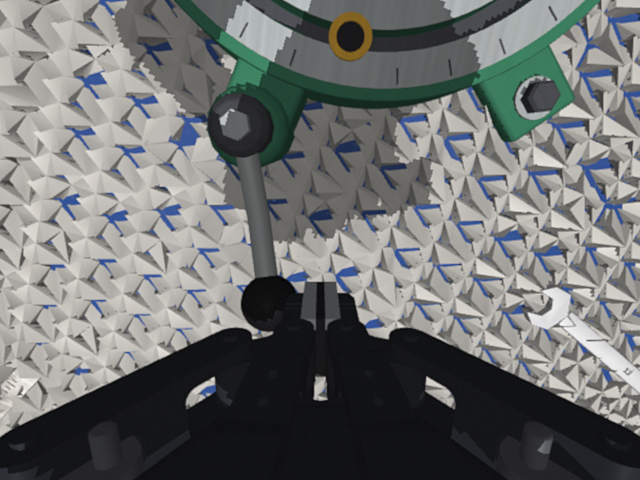

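The lever has swung about 40 degrees with the ball against the fingertip at (270,303). The tip has risen to z 75, so I'll lower it again before going on.

Call:
{"fn": "apply_moves", "kwargs": {
  "steps": [
    {"dx":0,"dy":0.1,"dz":0,"roll":0,"claw":0},
    {"dx":-0.05,"dy":0,"dz":0.22,"roll":0,"claw":0},
    {"dx":0,"dy":0,"dz":0,"roll":0,"claw":0}
  ]
}}

```text
t: 14.9
tool_pos: [646.7, -93.3, 62.9]
tool_rot: [0.57, 0.822, -0.0, -0.001]
force: [0.7, 0.5, -1.4]
gripper_width: 0.3
gripper_force: 0.6
```

Call:
{"fn": "apply_moves", "kwargs": {
  "steps": [
    {"dx":0,"dy":-0.1,"dz":-0.03,"roll":0,"claw":0},
    {"dx":-0.045,"dy":-0.1325,"dz":0,"roll":1,"claw":0},
    {"dx":-0.045,"dy":-0.1325,"dz":0,"roll":1,"claw":0},
    {"dx":-0.045,"dy":-0.1325,"dz":0,"roll":1,"claw":0},
    {"dx":-0.045,"dy":-0.1325,"dz":0,"roll":1,"claw":0},
    {"dx":-0.045,"dy":-0.1325,"dz":0,"roll":1,"claw":0},
    {"dx":0,"dy":0,"dz":0,"roll":0,"claw":0}
  ]
}}

```text
t: 15.78
tool_pos: [619.3, -109.8, 65.9]
tool_rot: [0.704, 0.71, -0.0, -0.0]
force: [0.5, -0.1, -0.5]
gripper_width: 0.0
gripper_force: 0.3
```

```bash
python3 l.py w10.png
```

```text
toolx 90.55090481526042 ftool [-0.1  0.5  0.5] 15.775
pivot in tool [ 72.7 -31.3  -8.1]
```

Call:
{"fn": "apply_moves", "kwargs": {
  "steps": [
    {"dx":-0.045,"dy":-0.1325,"dz":0,"roll":1,"claw":0},
    {"dx":-0.045,"dy":-0.1325,"dz":0,"roll":1,"claw":0},
    {"dx":0,"dy":0,"dz":0,"roll":0,"claw":0}
  ]
}}

```text
t: 16.2
tool_pos: [613.2, -113.3, 67.5]
tool_rot: [0.752, 0.659, 0.004, 0.005]
force: [9.4, 0.5, -1.9]
gripper_width: -0.6
gripper_force: 4.4
```

```bash
python3 l.py w11.png
```

```text
toolx 82.50368013872209 ftool [1.7 9.3 2. ] 16.2
pivot in tool [ 71.8 -35.5  -7. ]
```

View pics/w11.png

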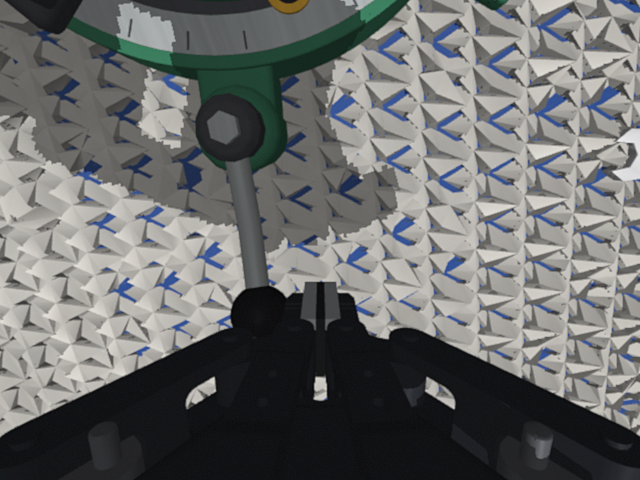

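The ball at (260,312) is still in contact and the force is up to 9 N, so this is the brake zone. I'll push on to the stop.

Call:
{"fn": "apply_moves", "kwargs": {
  "steps": [
    {"dx":-0.04,"dy":-0.09,"dz":0,"roll":0.5,"claw":0},
    {"dx":-0.02,"dy":-0.06,"dz":0,"roll":0.5,"claw":0},
    {"dx":0,"dy":0,"dz":0,"roll":0,"claw":0}
  ]
}}

```text
t: 16.62
tool_pos: [612.1, -115.7, 69.6]
tool_rot: [0.775, 0.632, 0.009, 0.01]
force: [20.9, 0.0, -6.8]
gripper_width: 0.2
gripper_force: 8.2
```

```bash
python3 l.py w12.png
```

```text
toolx 78.45945050150183 ftool [ 4.2 20.3  7.4] 16.625
pivot in tool [ 71.7 -39.8  -5.5]
```

The force is 20 N with hardly any movement, which means the end stop. I've already viewed more pictures than the ten allowed, so from here I'll measure numerically. I'll back off, lift and measure the lever angle and the plunger.

Call:
{"fn": "apply_moves", "kwargs": {
  "steps": [
    {"dx":0,"dy":0.2,"dz":0,"roll":0,"claw":0},
    {"dx":0,"dy":0.3,"dz":0,"roll":0,"claw":0},
    {"dx":0,"dy":0,"dz":-0.5,"roll":0,"claw":0},
    {"dx":0,"dy":0,"dz":-0.8,"roll":0,"claw":0},
    {"dx":0,"dy":0,"dz":-0.8,"roll":0,"claw":0},
    {"dx":-0.5,"dy":0,"dz":-0.5,"roll":0,"claw":0},
    {"dx":0,"dy":0,"dz":0,"roll":0,"claw":0}
  ]
}}

```text
t: 17.55
tool_pos: [618.9, -140.0, 172.3]
tool_rot: [0.775, 0.632, 0.001, 0.002]
force: [0.7, -0.5, 0.1]
gripper_width: -0.1
gripper_force: 0.0
```

Run:
```python
from h import *
s=bot.observe(); print(s["tool_pos"],s["t"],s["force"])
def dark(f,c,guess):
    u=proj("wrist",guess,c); im=cv2.imread("pics/"+f).max(axis=2)
    x0,y0=int(u[0])-45,int(u[1])-45; w=im[max(y0,0):y0+90,max(x0,0):x0+90]
    k,l,st,ce=cv2.connectedComponentsWithStats((w<45).astype(np.uint8))
    for i in range(1,k):
        if st[i,4]>150: print(" dark",st[i],ce[i]+[max(x0,0),max(y0,0)],onz("wrist",ce[i]+[max(x0,0),max(y0,0)],76,c))
c=look("wrist","w13.png")
for a in(-90,-97,-105): print(a,proj("wrist",(587.3+75*np.cos(np.radians(a)),-37.4+75*np.sin(np.radians(a)),76),c))
a=np.radians(-97);dark("w13.png",c,(587.3+75*np.cos(a),-37.4+75*np.sin(a),76))
for r in bot.silhouettes("wrist","clamp_knob")[:2]: 
    ys,xs=np.nonzero(r["region"]); print(r["confidence"],r["box"],[xs.min(),xs.max(),ys.min(),ys.max()])
def red(n,im):
    im=im.astype(int);m=((im[:,:,0]>110)&(im[:,:,1]<70)&(im[:,:,2]<70)).astype(np.uint8)
    k,l,st,ce=cv2.connectedComponentsWithStats(m)
    for i in range(1,k):
        if 50<st[i,4]<4000: print(n,st[i],ce[i].round(1))
for n in("side","scene"):
    im=bot.snapshot(n); cc=cam(n); red(n,im); print([proj(n,(523,46.3,z),cc) for z in(82,90)])
```

```text
[ 618.90837335 -140.02914971  172.31845248] 17.55 [ 0.74878689 -0.50209376  0.11310295]
-90 [265.5 212.3]
-97 [252.4 214.1]
-105 [237.1 214.3]
 dark [ 43  26  35  35 953] [267.18992655 211.97901364] [ 588.5 -112.4   76. ]
0.77 [253.6, 156.9, 67.1, 151.1] [np.int64(221), np.int64(286), np.int64(80), np.int64(231)]
0.33 [241.8, 116.2, 353.3, 231.7] [np.int64(62), np.int64(418), np.int64(0), np.int64(231)]
side [132   0  58  53 591] [156.4  28. ]
side [ 97 111  20  13 121] [104.9 115.8]
side [314 264  12  10 103] [319.7 268.6]
[array([319.9, 268.6]), array([319.9, 267.1])]
scene [326  14  14  19 140] [331.6  21.3]
scene [277 239  14  11 109] [283.6 244.3]
scene [593 262   7  27 125] [595.7 273.6]
[array([282.8, 244.8]), array([282.6, 242.4])]
```

Run:
```python
from h import *
for n in("side","scene"):
    print(n,[proj(n,(503.6,144.4,z)) for z in(82,90)])
```

```text
side [array([295.9, 295.5]), array([295.8, 294.1])]
scene [array([248.3, 231.8]), array([248. , 229.5])]
```

```bash
python3 -c "
from rig import bot
print(bot.close_job())"
```

```text
the job is handed in; nothing more can be done
None
```

I handed the job in after about 18 s of the 58 s allowed: the table is in the next hole and the clamp lever is against its stop. The plunger being fully out I inferred from a contact force at 89.4 mm and the camera positions, not from a final touch, and I viewed more pictures than the ten allowed.

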